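# Take the charged sensor pods off the mat on a skewer

### The job

The sensor pods beside the router are charged: first sweep all four red toggles on the switch bank over to off. Then put the skewer through the carrying holes of every pod that is there, lift them all off the surface together as one stack, and hang the loaded skewer across the two forks of the rack, one fork in the neck between handle and collar and the other near the tip, with all the pods hanging between. Leave the pen cup, phone stand, sugar bowl, mug and remote control where they are.

Things in the scene. Friction and masses are not known exactly. Their poses are not given: they have to be found in the camera images.
- pod1_mid (a point): centre of a white sensor pod whose top bar is blue (may be absent): flat-footed upright block, 34 mm thick along its x, 56 mm wide along y, 70 mm tall along z (this point is 35 mm above its foot), 70 g, bottom-heavy. A 34 mm square hole runs through it along x, 24 to 58 mm above the foot (hole centre 6 mm above this point); side posts 11 mm wide, top bar 12 mm high. Starts standing on a flat 1 mm mat.
- pod2_mid (a point): centre of a white sensor pod whose top bar is orange (may be absent): flat-footed upright block, 34 mm thick along its x, 56 mm wide along y, 70 mm tall along z (this point is 35 mm above its foot), 70 g, bottom-heavy. A 34 mm square hole runs through it along x, 24 to 58 mm above the foot (hole centre 6 mm above this point); side posts 11 mm wide, top bar 12 mm high. Starts standing on a flat 1 mm mat.
- pod3_mid (a point): centre of a white sensor pod whose top bar is green (may be absent): flat-footed upright block, 34 mm thick along its x, 56 mm wide along y, 70 mm tall along z (this point is 35 mm above its foot), 70 g, bottom-heavy. A 34 mm square hole runs through it along x, 24 to 58 mm above the foot (hole centre 6 mm above this point); side posts 11 mm wide, top bar 12 mm high. Starts standing on a flat 1 mm mat.
- pod4_mid (a point): centre of a white sensor pod whose top bar is yellow (may be absent): flat-footed upright block, 34 mm thick along its x, 56 mm wide along y, 70 mm tall along z (this point is 35 mm above its foot), 70 g, bottom-heavy. A 34 mm square hole runs through it along x, 24 to 58 mm above the foot (hole centre 6 mm above this point); side posts 11 mm wide, top bar 12 mm high. Starts standing on a flat 1 mm mat.
- skewer_grip (a point): centre of the skewer's black and red handle: block 74 mm long (along its x), 26 mm wide (y), 44 mm tall (z), lying flat at the start (this point 22 mm up). A 12 mm steel shaft runs along +x at this height from x = 37 to its tip at x = 249 mm; a red stop collar 40 mm across, too big for the pods' holes, sits on it at x = 61 to 65 mm. Whole skewer 160 g, balanced near the handle's front end.
- skewer_neck (a point): point on the skewer's shaft axis in the bare neck between handle and collar, 49 mm along +x from the handle centre; this lies over one fork when the skewer hangs in the rack
- skewer_far (a point): point on the skewer's shaft axis near its tip, 233 mm along +x from the handle centre; this lies over the other fork when the skewer hangs in the rack
- rack_fork1 (a point): seat of one V-shaped wire fork of the fixed rack: where the skewer's shaft axis comes to rest, 124 mm above the surface. The V opens upward to about 40 mm at 145 mm height; its wires are 8 mm thick. This point's x axis runs level from this fork to the other. A 10 mm base plate, 230 x 75 mm, joins the forks; nothing else is between them.
- rack_fork2 (a point): seat of the rack's other fork, 184 mm from the first along the rack's x; same shape
- bank_top (a point): centre of the top face of the fixed white switch bank, 180 mm long (its x), 56 wide, 26 high. Four red toggles, 18 mm wide, in line along x, hinge on this face at x = -60, -20, 20, 60 mm. On, they lean to -x, tips 31 mm above the face; off, they lie over to +x, tips about 17 mm above it. A closed finger dragged to +x along the line, its end 22 mm above the face, knocks all over.
- pen_cup: bystander: silver aluminium pen cup, 80 mm across, 105 mm tall; origin under its centre
- phone_stand: bystander: red hard-silicone phone stand, 90 x 75 mm, 120 mm tall; origin under its centre
- sugar_bowl: bystander: closed white ceramic sugar bowl, 100 mm across, 105 mm tall; origin under its centre
- mug: bystander: blue mug, 80 mm across, 90 mm tall, handle along its y; origin under its centre
- remote: bystander: black remote control, 155 x 45 x 18 mm; origin under its centre
- toggle1 (a joint): angle of red toggle 1 of the switch bank, counted along the bank's x: 0 to 0.15 is on, 1.3 is its off stop; it needs about 1 to 1.5 N at the tip and stays where it is left
- toggle2 (a joint): angle of red toggle 2 of the switch bank, counted along the bank's x: 0 to 0.15 is on, 1.3 is its off stop; it needs about 1 to 1.5 N at the tip and stays where it is left
- toggle3 (a joint): angle of red toggle 3 of the switch bank, counted along the bank's x: 0 to 0.15 is on, 1.3 is its off stop; it needs about 1 to 1.5 N at the tip and stays where it is left
- toggle4 (a joint): angle of red toggle 4 of the switch bank, counted along the bank's x: 0 to 0.15 is on, 1.3 is its off stop; it needs about 1 to 1.5 N at the tip and stays where it is left
Mind the look-alikes: they are no part of the job. Leave any grey or pink look-alike of the part that bears pod3_mid alone.

How it is judged:
By the outcome, as a careful person would: the job done as asked, in the order asked, and still so for the second after the job is handed in, with the robot touching nothing.
Of pod1, pod2, pod3, pod4 only 3 to 4 are there at a start; the rules pass over those that are not, and their reading is None.
At some moment in a run one of pod1, pod2, pod3, pod4, skewer may be knocked a few centimetres aside while the robot is not near it.
It also fails if it takes over 210 s, if anything falls off the work surface, if the arm or the gripper's body presses on something with over 40 N, if the wrist force passes 120 N, or if a joint passes its speed limit or range.

### The arm

A 6-joint arm with a two-finger parallel gripper is mounted at the origin on the work surface. World frame = base frame: x ahead of the robot, y to its left, z up, the work surface at z = 0. Lengths are in m, angles in degrees, forces in N, time in s.
With the tool pointing down it reaches from about 0.35 to 0.875 m from the base axis. Payload 4.2 kg.
Tool frame: the origin (TCP) lies midway between the tips of the shut fingers; the grasp point (between the pads) lies 19 mm behind it; z points along the fingers, y is the line along which they close (so a half turn about z gives the same grasp; the last joint's range is limited). The gripper opens to 87 mm and grips with 3 to 60 N. Pads are 19 mm wide; open, the fingers measure 117 mm over their backs; the gripper's body (75 mm by 190 mm) begins 51 mm behind the grasp point.
Start: joints at [14.817, 22.042, 0.453, 0, -68.411, -14.817], TCP at [0.625, 0, 0.223] pointing down, gripper open.
Joint ranges: [-179.83, 179.83], [-69.29, 118.12], [-61.27, 80.66], [-181.25, 117.63], [-171.15, -9.14], [-177.46, 177.46]. Speed limits (degrees/s): [159.86, 159.86, 180, 180, 180, 180].

### API

Orientations are given as a 3x3 rotation matrix whose columns are the frame's x, y, z axes.
In Python, from station import r, cams gives the robot as it stands.
- The arm moves only by the tool play_rows, never from a script. Its argument "commands" is text: rows parted by semicolons, each of 6 numbers parted by spaces: the shift along the world's x, y, z normalised to -1 to 1, where 1 is 30 mm, then the turn, a rotation vector about the world's x, y, z normalised to -1 to 1, where 1 is 0.15 rad. A call has 1 to 20 rows; each row shifts and turns the commanded pose from where the row before left it; what a row does not reach is not made up. A row lasts 1/10 s, in which the tool goes at most 50 mm and 8.59 degrees, less where a joint would pass 70% of its speed; a pose out of reach is approached as far as the arm can. A call with a number of a shift or a turn outside -1 to 1 is refused whole. A call with a gripper value outside its range is refused whole. "grip" is the finger opening in mm, from 0 to 87, set as the call begins (left out, the last holds). The fingers move at their own pace and stop on an object; the grip force is fixed at half the most. Time passes only in rows, so rows that do not move let the fingers close. It gives the time, the measured TCP pose, the force, the opening and the grip force at its end, in the units of the state.
- r.sense(): the state, without advancing time (a new reading comes with each control period).
- cams.capture(name): name is "scene" or "side" or "wrist"; returns (picture, depth): 400x640x3 uint8, blue, green, red; 400x640 float32, m along the optical axis (not along the pixel's ray), 0 where there is no reading.
- cams.camera_info(name): a dict with "mtx" (3x3 intrinsics, pixels), "R" (3x3) and "t" (3): a world point X has camera coordinates R X + t. Camera axes: x right, y down, z forward; pixel columns grow to the right and rows downward; lengths in m; the calibration is good to about 2 mm. A picture is of the moment at which its call begins: read the wrist's pose just before it. camera_info takes no time and is no camera call; for the wrist camera it gives the pose at the moment of the call.
- r.finish_job(): hands the job in; it is judged then, once.
The state is a dict: "time_s": time; "joints": joint angles; "joint_velocities": joint speeds; "effort": joint torques, N m; "tcp_pos": TCP position; "ee_rot": TCP orientation; "wrist_force": force on the tool from outside, world axes, zero at the start; "moment": the same for the moment, N m; "gripper_width": opening from 0.0 (shut) to 1.0 (fully open); "gripper_force": force on a finger pad.
Only numpy, scipy, OpenCV 4.12 (cv2) and the standard library are available. Lean on these libraries where they do the work, as an engineer would, in place of code of your own. Each camera call takes 0.05 s, during which the arm holds its last target. There are 200 camera calls.

## Working session

There is one attempt and no reset: what is moved stays moved. The work goes in short steps, Python scripts to look and compute and a tool call to move; the robot and the scene stay as the last step left them, time stands still between calls to the robot, and variables do not carry over. Pictures are saved under pics/ and viewed, at most 14 in all, crops included, and the job is handed in when it is done.

Besides the shell and the picture viewer there is one more tool, called after "Request:" as name(argument=value, ...) on one line, values as JSON. play_rows: Moves the arm, as the interface text tells. Scaled input: -1 to 1 covers 30 mm each way for a shift and 0.15 rad each way for a turn. Its arguments: {"type":"object","properties":{"commands":{"type":"string"},"grip":{"type":"number"}},"required":["commands"]}

```bash
ls; mkdir -p pics
cat > h.py <<'E'
import numpy as np,cv2
from station import r,cams
def grab(n,f=None):
    ci=cams.camera_info(n);p,d=cams.capture(n)
    if f: cv2.imwrite('pics/'+f,p)
    return p,d,ci
def cloud(d,ci):
    K=np.array(ci['mtx']);v,u=np.indices(d.shape)
    P=np.stack([(u-K[0,2])/K[0,0]*d,(v-K[1,2])/K[1,1]*d,d],-1)
    return (P-np.array(ci['t']))@np.array(ci['R'])
E
python3 - <<'E'
from h import *
for n in('scene','side'):
    p,d,ci=grab(n,n+'1.png');np.savez(n+'1.npz',p=p,d=d,X=cloud(d,ci));print(n,ci['mtx'],-np.array(ci['R']).T@np.array(ci['t']))
E
```

```text
pics
scene [[406.43442485   0.         315.50407915]
 [  0.         406.43442485 197.4862867 ]
 [  0.           0.           1.        ]] [1.3167763  0.50545512 0.78960712]
side [[461.14097219   0.         322.28327538]
 [  0.         461.14097219 200.3863089 ]
 [  0.           0.           1.        ]] [ 0.61895561 -1.20540144  1.14404159]
```

View pics/scene1.png

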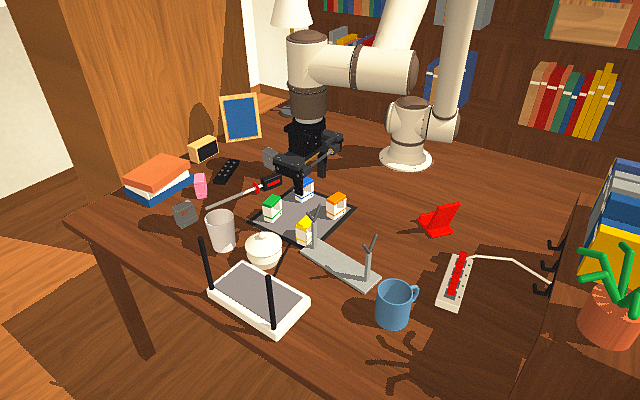

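View pics/side1.png

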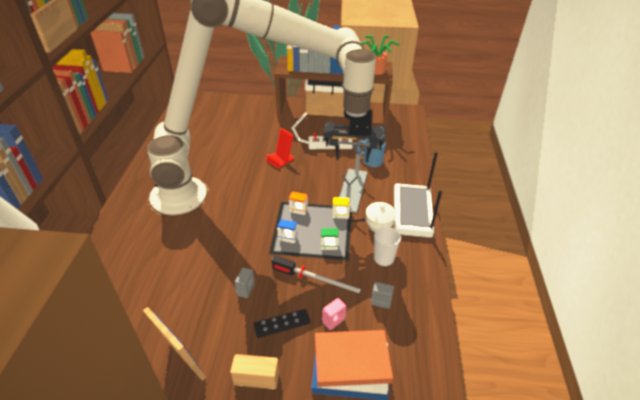

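```bash
cat >> h.py <<'E'
def ortho(clouds,x0,x1,y0,y1,s,f,zmax=.25):
    # rows: x decreasing, cols: y decreasing (as seen by robot)
    H,W=int((x1-x0)*s),int((y1-y0)*s);im=np.zeros((H,W,3),np.uint8);zb=np.full((H,W),-1.)
    for p,d,X in clouds:
        m=(d>0)&(X[...,2]<zmax)&(X[...,2]>-.02);Q=X[m];c=p[m]
        i=((x1-Q[:,0])*s).astype(int);j=((y1-Q[:,1])*s).astype(int)
        ok=(i>=0)&(i<H-1)&(j>=0)&(j<W-1);o=np.argsort(Q[:,2])
        for k in o[ok[o]]:
            a=im[i[k]:i[k]+2,j[k]:j[k]+2];b=zb[i[k]:i[k]+2,j[k]:j[k]+2];mm=b<=Q[k,2];a[mm]=c[k];b[mm]=Q[k,2]
    cv2.imwrite('pics/'+f,im)
E
python3 - <<'E'
from h import *
C=[]
for n in('scene','side'):
    z=np.load(n+'1.npz');C.append((z['p'],z['d'],z['X']))
ortho(C,.2,.95,-.45,.55,800,'o1.png')
import colorsys
for n,(p,d,X) in zip('ab',C):
    h=cv2.cvtColor(p,cv2.COLOR_BGR2HSV)
    for nm,lo,hi,zz in [('blue',100,125,(.06,.085)),('orange',8,18,(.06,.085)),('green',50,80,(.06,.085)),('yellow',24,34,(.06,.085)),('red',0,5,(.005,.08)),('red2',175,180,(.005,.08))]:
        m=((h[...,0]>=lo)&(h[...,0]<=hi)&(h[...,1]>140)&(h[...,2]>90)&(d>0)&(X[...,2]>zz[0])&(X[...,2]<zz[1])&(X[...,0]>.2)&(X[...,0]<.95)&(abs(X[...,1])<.5)).astype(np.uint8)
        N,l,st,ce=cv2.connectedComponentsWithStats(m)
        for k in range(1,N):
            if st[k,4]>=8:
                Q=X[l==k];print(n,nm,st[k,4],ce[k].round(),Q.min(0).round(3),Q.max(0).round(3))
E
```

```text
a blue 67 [307. 181.] [ 0.407 -0.177  0.061] [ 0.453 -0.146  0.072]
a orange 99 [336. 198.] [ 0.424 -0.05   0.06 ] [ 0.479 -0.01   0.073]
a green 151 [271. 201.] [ 0.544 -0.204  0.061] [ 0.602 -0.167  0.074]
a yellow 124 [305. 223.] [ 0.577 -0.055  0.062] [ 0.63  -0.018  0.073]
a red 47 [273. 183.] [ 0.418 -0.298  0.011] [ 0.469 -0.281  0.028]
a red 42 [256. 187.] [ 0.492 -0.339  0.005] [ 0.506 -0.299  0.042]
a red 642 [437. 223.] [0.302 0.196 0.005] [0.394 0.308 0.08 ]
a red 348 [456. 274.] [0.46  0.362 0.025] [0.597 0.394 0.06 ]
b blue 115 [287. 224.] [ 0.402 -0.191  0.062] [ 0.456 -0.155  0.074]
b orange 31 [299. 199.] [ 0.421 -0.057  0.061] [ 0.476 -0.032  0.074]
b green 104 [329. 232.] [ 0.546 -0.209  0.063] [ 0.592 -0.176  0.074]
b yellow 114 [341. 201.] [ 0.571 -0.062  0.06 ] [ 0.623 -0.022  0.075]
b red 17 [314. 136.] [0.458 0.352 0.029] [0.472 0.375 0.06 ]
b red 426 [281. 154.] [0.284 0.189 0.005] [0.389 0.294 0.08 ]
b red 67 [282. 268.] [ 0.408 -0.325  0.006] [ 0.457 -0.308  0.035]
b red 34 [301. 272.] [ 0.49  -0.344  0.007] [ 0.502 -0.312  0.041]
```

View pics/o1.png

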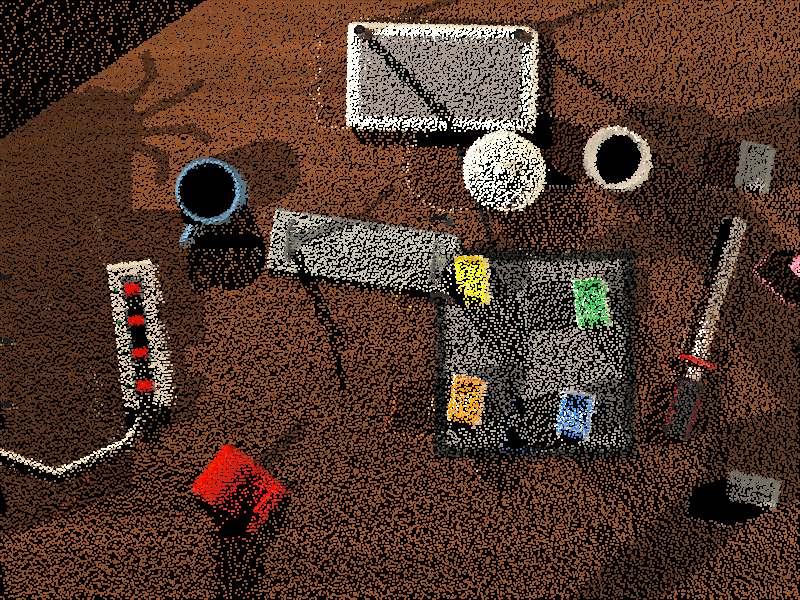

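Run:
```python
from h import *
A=[];Bc=[]
for n in('scene','side'):
    z=np.load(n+'1.npz');A.append(z['p'][z['d']>0]);Bc.append(z['X'][z['d']>0])
    if n=='scene': p=z['p']
cv2.imwrite('pics/bank.png',cv2.resize(p[235:325,420:500],None,fx=6,fy=6,interpolation=cv2.INTER_CUBIC))
P=np.vstack(A);X=np.vstack(Bc);h=cv2.cvtColor(P[:,None],cv2.COLOR_BGR2HSV)[:,0].astype(int)
def box(x0,x1,y0,y1,z0,z1):return (X[:,0]>x0)&(X[:,0]<x1)&(X[:,1]>y0)&(X[:,1]<y1)&(X[:,2]>z0)&(X[:,2]<z1)
def rect(m,s):
    Q=X[m];(c,wh,a)=cv2.minAreaRect(Q[:,:2].astype(np.float32)*1000);print(s,m.sum(),np.round(c),np.round(wh),round(a,1),'z',np.median(Q[:,2]).round(3))
rect(box(.4,.7,.3,.45,.02,.032),'bank')
red=((h[:,0]<6)|(h[:,0]>174))&(h[:,1]>140)
m=box(.4,.7,.3,.45,.03,.07)&red
Q=X[m];ls=np.polyfit(Q[:,0],Q[:,1],1);print('line',ls)
for lo,hi in((.03,.037),(.037,.044),(.044,.05),(.05,.054),(.054,.062)):
    q=np.sort(Q[(Q[:,2]>lo)&(Q[:,2]<=hi)][:,0]);print(lo,q.round(3)[::3])
for nm,b in dict(pink=(.56,.68,-.5,-.4),grey1=(.3,.4,-.45,-.36),grey2=(.69,.79,-.44,-.36)).items():
    rect(box(*b,.01,.1),nm);print(X[box(*b,.01,.1)][:,2].max())
rect(box(.5,.75,-.05,.25,.007,.014)&(h[:,1]<70),'rackbase')
m=box(.5,.75,-.05,.25,.11,.16);N=X[m]
for q in(N[N[:,1]<.09],N[N[:,1]>.09]):print('fork',len(q),q.mean(0).round(3),q.min(0).round(3),q.max(0).round(3))
```

```text
bank 1113 [562. 370.] [106. 246.] 82.6 z 0.026
line [0.13067908 0.30845329]
0.03 [0.466 0.47  0.472 0.473 0.473 0.474 0.51  0.511 0.513 0.514 0.55  0.552
 0.553 0.553 0.554 0.555 0.59  0.591 0.592 0.592 0.593 0.594 0.597]
0.037 [0.464 0.467 0.47  0.471 0.472 0.473 0.509 0.511 0.511 0.512 0.512 0.513
 0.515 0.549 0.551 0.552 0.553 0.553 0.554 0.589 0.59  0.59  0.591 0.591
 0.593 0.594]
0.044 [0.458 0.464 0.466 0.467 0.467 0.468 0.469 0.471 0.474 0.508 0.508 0.509
 0.51  0.511 0.512 0.547 0.549 0.55  0.551 0.552 0.553 0.588 0.589 0.59
 0.59  0.592 0.592]
0.05 [0.464 0.466 0.468 0.47  0.507 0.508 0.51  0.548 0.549 0.553 0.587 0.588
 0.59  0.593]
0.054 [0.458 0.462 0.463 0.464 0.465 0.467 0.468 0.502 0.505 0.507 0.507 0.508
 0.509 0.545 0.546 0.547 0.549 0.551 0.552 0.581 0.583 0.584 0.586 0.587
 0.589 0.589 0.59 ]
pink 705 [ 608. -471.] [66. 37.] 45.1 z 0.059
0.07474516824635852
grey1 624 [ 338. -390.] [68. 39.] 75.1 z 0.056
0.07574233290293049
grey2 870 [ 742. -393.] [44. 59.] 79.5 z 0.051
0.07633556644918651
rackbase 1973 [621.  97.] [245. 294.] 2.2 z 0.01
fork 138 [0.622 0.006 0.131] [ 0.595 -0.006  0.11 ] [0.65  0.014 0.15 ]
fork 131 [0.647 0.189 0.13 ] [0.621 0.173 0.11 ] [0.676 0.196 0.149]
```

View pics/bank.png

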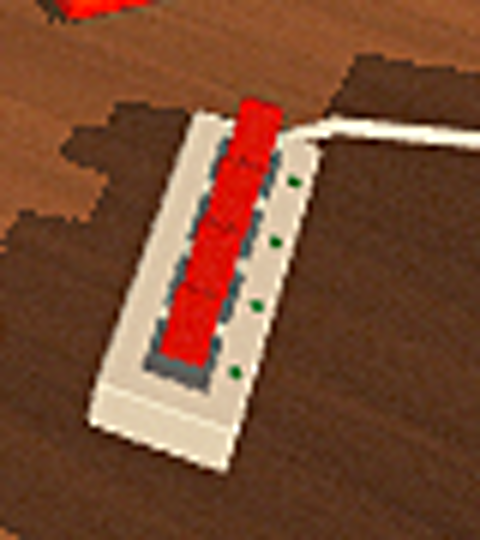

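Request:
play_rows(commands="-0.475 0.94 0 0 0 0;-0.475 0.94 0 0 0 0;-0.475 0.94 0 0 0 0;-0.475 0.94 0 0 0 0;-0.475 0.94 0 0 0 0;-0.475 0.94 0 0 0 0;-0.475 0.94 0 0 0 0;-0.475 0.94 0 0 0 0;-0.475 0.94 0 0 0 0;-0.475 0.94 0 0 0 0;-0.475 0.94 0 0 0 0;-0.475 0.94 0 0 0 0;-0.475 0.94 0 0 0 0;0 0 -1 0 0 0;0 0 -1 0 0 0;0 0 -1 0 0 0;0 0 -1 0 0 0;0 0 -0.5 0 0 0;0 0 0 0 0 0", grip=0)

```text
time_s: 2.0
tcp_pos: [0.4383, 0.3649, 0.0845]
ee_rot: [[-0.001, -1.0, -0.004], [-1.0, 0.001, -0.005], [0.005, 0.004, -1.0]]
wrist_force: [-0.6, -0.4, 0.4]
gripper_width: 0.005
gripper_force: 0.0
```

Request:
play_rows(commands="-0.1 0 -0.6 0 0 0;0 0 -0.6 0 0 0;0 0 0 0 0 0;0.5 0.065 0 0 0 0;0.5 0.065 0 0 0 0;0.5 0.065 0 0 0 0;0.5 0.065 0 0 0 0;0.5 0.065 0 0 0 0;0.5 0.065 0 0 0 0;0.5 0.065 0 0 0 0;0.5 0.065 0 0 0 0;0.5 0.065 0 0 0 0;0.5 0.065 0 0 0 0;0.5 0.065 0 0 0 0;0.5 0.065 0 0 0 0;0.5 0.065 0 0 0 0;0.5 0.065 0 0 0 0;0.5 0.065 0 0 0 0")

```text
time_s: 3.8
tcp_pos: [0.663, 0.3962, 0.0537]
ee_rot: [[0.0, -1.0, 0.002], [-1.0, -0.0, 0.001], [-0.001, -0.002, -1.0]]
wrist_force: [0.5, 0.6, 0.4]
gripper_width: 0.005
gripper_force: 0.0
```

Request:
play_rows(commands="0 0 1 0 0 0;0 0 1 0 0 0;0 0 1 0 0 0;0 0 1 0 0 0;-0.8 -1 1 0 0 0;-0.8 -1 0.5 0 0 0;-0.8 -1 0 0 0 0;-0.8 -1 0 0 0 0;-0.8 -1 0 0 0 0;-0.8 -1 0 0 0 0;-0.5 -1 0 0 0 0;0 -1 0 0 0 0;0 -1 0 0 0 0;0 -1 0 0 0 0;0 -1 0 0 0 0;0 -1 0 0 0 0", grip=60)

```text
time_s: 5.4
tcp_pos: [0.503, 0.0347, 0.2187]
ee_rot: [[0.0, -1.0, 0.003], [-1.0, -0.0, 0.001], [-0.001, -0.003, -1.0]]
wrist_force: [0.7, 0.8, 0.1]
gripper_width: 0.689
gripper_force: 0.0
```

```bash
cat >> h.py <<'E'
def both():
    A=[];B=[];C=[]
    for n in('scene','side'):
        p,d,ci=grab(n);X=cloud(d,ci);C.append((p,d,X));A.append(p[d>0]);B.append(X[d>0])
    P=np.vstack(A);return C,P,np.vstack(B),cv2.cvtColor(P[:,None],cv2.COLOR_BGR2HSV)[:,0].astype(int)
E
python3 - <<'E'
from h import *
s=r.sense();print(s['tcp_pos'],s['joints'],s['time_s'])
C,P,X,h=both()
def box(x0,x1,y0,y1,z0,z1):return (X[:,0]>x0)&(X[:,0]<x1)&(X[:,1]>y0)&(X[:,1]<y1)&(X[:,2]>z0)&(X[:,2]<z1)
red=((h[:,0]<6)|(h[:,0]>174))&(h[:,1]>140)
Q=X[box(.4,.7,.3,.45,.03,.07)&red];print('tog zmax',Q[:,2].max(),np.percentile(Q[:,2],95),Q[:,0].min(),Q[:,0].max())
ortho(C,.3,.8,-.5,.1,1200,'o2.png')
# skewer
m=box(.36,.75,-.5,-.22,.012,.032)&~(box(.57,.65,-.5,-.42,-1,1)|box(.3,.4,-.45,-.36,-1,1)|box(.69,.8,-.45,-.36,-1,1))
Q=X[m][:,:2].astype(np.float32);v=cv2.fitLine(Q,cv2.DIST_HUBER,0,.01,.01).ravel();v=v if v[0]>0 else np.r_[-v[:2],v[2:]]
t=(Q-v[2:])@v[:2];res=(Q-v[2:])@np.array([-v[1],v[0]])
ok=abs(res)<.025;print('skewer',v,t[ok].min(),t[ok].max(),'tail',v[2:]+v[:2]*np.percentile(t[ok],.5),'tip',v[2:]+v[:2]*np.percentile(t[ok],99.5))
q=X[box(.36,.75,-.5,-.22,.03,.045)&red];print('collar/red high',q.mean(0))
E
```

```text
[0.50297669 0.03468274 0.21865831] [ 2.24418090e+01  1.03216221e+01 -1.66518943e+01  3.20811701e-02
 -6.28480606e+01 -2.24322453e+01] 5.4
tog zmax 0.054226722410624824 0.05281638139931344 0.47049105014046116 0.6159372318341998
skewer [ 0.732456    0.6808143   0.52652174 -0.421993  ] -0.13912979 0.27440172 tail [ 0.42920122 -0.51245195] tip [ 0.7257031  -0.23685488]
collar/red high [ 0.48312217 -0.32062083  0.03598056]
```

View pics/o2.png

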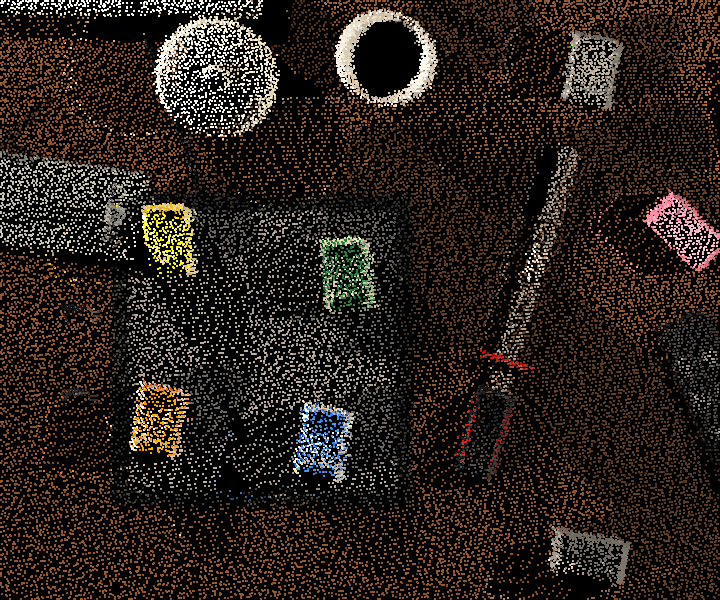

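Request:
play_rows(commands="-0.206 1 0 0 0 0;-0.206 1 0 0 0 0;-0.206 1 0 0 0 0;-0.206 1 0 0 0 0;-0.206 1 0 0 0 0;-0.206 1 0 0 0 0;-0.206 1 0 0 0 0;-0.206 1 0 0 0 0;-0.206 1 0 0 0 0;-0.206 1 0 0 0 0;-0.206 1 0 0 0 0;0 0 -0.9 0 0 0;0 0 -0.9 0 0 0;0 0 -0.9 0 0 0;0 0 -0.9 0 0 0;0 0 -0.9 0 0 0;0 0 -0.9 0 0 0;0 0 0 0 0 0;0 0 0 0 0 0", grip=0)

```text
time_s: 7.4
tcp_pos: [0.4352, 0.3668, 0.0557]
ee_rot: [[0.001, -1.0, 0.001], [-1.0, -0.001, 0.001], [-0.001, -0.001, -1.0]]
wrist_force: [0.2, 0.7, -0.4]
gripper_width: 0.006
gripper_force: 0.0
```

Request:
play_rows(commands="0 -0.1 -0.3 0 0 0;0 0 0 0 0 0;0 0 0 0 0 0;0.5 0.065 0 0 0 0;0.5 0.065 0 0 0 0;0.5 0.065 0 0 0 0;0.5 0.065 0 0 0 0;0.5 0.065 0 0 0 0;0.5 0.065 0 0 0 0;0.5 0.065 0 0 0 0;0.5 0.065 0 0 0 0;0.5 0.065 0 0 0 0;0.5 0.065 0 0 0 0;0.5 0.065 0 0 0 0;0.5 0.065 0 0 0 0;0.5 0.065 0 0 0 0;0.5 0.065 0 0 0 0;0.5 0.065 0 0 0 0")

```text
time_s: 9.2
tcp_pos: [0.6605, 0.3923, 0.0463]
ee_rot: [[-0.0, -1.0, 0.001], [-1.0, 0.0, 0.0], [-0.0, -0.001, -1.0]]
wrist_force: [-0.5, -0.6, -0.5]
gripper_width: 0.004
gripper_force: 0.0
```

Request:
play_rows(commands="0 0 1 0 0 0;0 0 1 0 0 0;0 0 1 0 0 0;0 0 1 0 0 0;-0.8 -1 1 0 0 0;-0.8 -1 0.5 0 0 0;-0.8 -1 0 0 0 0;-0.8 -1 0 0 0 0;-0.8 -1 0 0 0 0;-0.8 -1 0 0 0 0;-0.5 -1 0 0 0 0;0 -1 0 0 0 0;0 -1 0 0 0 0", grip=60)

```text
time_s: 10.5
tcp_pos: [0.5003, 0.1211, 0.2118]
ee_rot: [[0.001, -1.0, 0.002], [-1.0, -0.001, 0.001], [-0.001, -0.002, -1.0]]
wrist_force: [1.0, 0.5, 0.3]
gripper_width: 0.687
gripper_force: 0.0
```

Run:
```python
from h import *
C,P,X,h=both()
def box(x0,x1,y0,y1,z0,z1):return (X[:,0]>x0)&(X[:,0]<x1)&(X[:,1]>y0)&(X[:,1]<y1)&(X[:,2]>z0)&(X[:,2]<z1)
red=((h[:,0]<6)|(h[:,0]>174))&(h[:,1]>140)
Q=X[box(.4,.7,.3,.45,.03,.07)&red];print('tog zmax',Q[:,2].max(),np.percentile(Q[:,2],95),Q[:,0].min(),Q[:,0].max())
cv2.imwrite('pics/bank2.png',cv2.resize(C[0][0][235:325,420:500],None,fx=6,fy=6,interpolation=cv2.INTER_CUBIC))
red&=box(.4,.56,-.42,-.25,.012,.06)
q=X[red&(X[:,2]>.03)];print('collar',q.mean(0),len(q))
```

```text
tog zmax 0.048168120199004884 0.04571552008859443 0.4713367107619388 0.6206607082976565
collar [ 0.48084435 -0.32062379  0.03572392] 51
```

View pics/bank2.png

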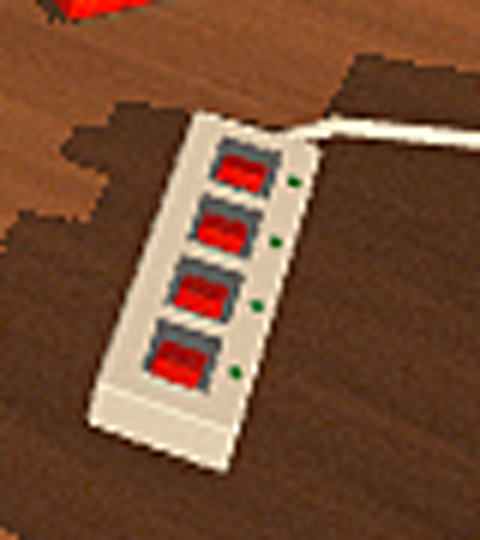

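Request:
play_rows(commands="-0.09 -0.955 0 0 0 -0.83;-0.09 -0.955 0 0 0 -0.83;-0.09 -0.955 0 0 0 -0.83;-0.09 -0.955 0 0 0 -0.83;-0.09 -0.955 0 0 0 -0.83;-0.09 -0.955 0 0 0 -0.83;-0.09 -0.955 0 0 0 -0.83;-0.09 -0.955 0 0 0 -0.83;-0.09 -0.955 0 0 0 -0.83;-0.09 -0.955 0 0 0 -0.83;-0.09 -0.955 0 0 0 -0.83;-0.09 -0.955 0 0 0 -0.83;-0.09 -0.955 0 0 0 -0.83;-0.09 -0.955 0 0 0 -0.83;-0.09 -0.955 0 0 0 -0.83;0 0 0 0 0 0;0 0 0 0 0 0")

```text
time_s: 12.3
tcp_pos: [0.4604, -0.3077, 0.2106]
ee_rot: [[-0.956, 0.292, 0.0], [0.292, 0.956, 0.0], [-0.0, 0.0, -1.0]]
wrist_force: [0.1, 0.3, -0.3]
gripper_width: 0.688
gripper_force: 0.0
```

Run:
```python
from h import *
s=r.sense();print(s['tcp_pos'],s['joints'])
p,d,ci=grab('wrist','w1.png');X=cloud(d,ci);np.savez('w1.npz',p=p,d=d,X=X);print(d.min(),d.max())
for z0,z1,n in((.037,.05,'handletop'),):
    m=((d>0)&(X[...,2]>z0)&(X[...,2]<z1)).astype(np.uint8);N,l,st,ce=cv2.connectedComponentsWithStats(m)
    for k in range(1,N):
        if st[k,4]>400: print(n,st[k],cv2.minAreaRect((X[l==k][:,:2]*1000).astype(np.float32)))
```

```text
[ 0.46042388 -0.30767144  0.21055639] [-1.69877871e+01  1.56500293e+01 -1.07429158e+01 -1.54916658e-02
 -6.36027555e+01 -9.00001054e+01]
0.0 0.4645753
handletop [ 309  117   26   69 1662] ((436.35076904296875, -304.5563659667969), (25.979623794555664, 72.31234741210938), 73.15165710449219)
handletop [  3 179  56  70 881] ((408.318603515625, -634.3565673828125), (86.45635986328125, 7.331132888793945), 3.4490532875061035)
```

View pics/w1.png

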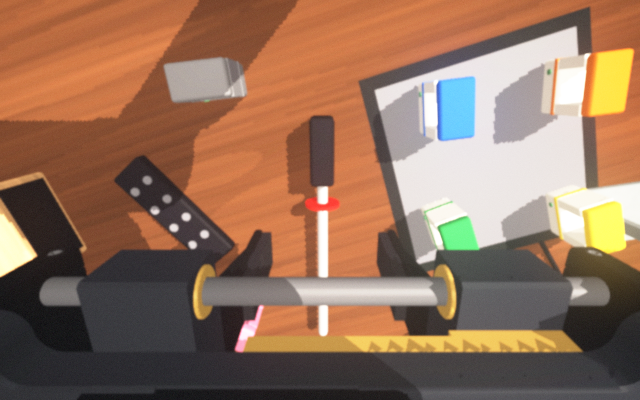

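Request:
play_rows(commands="-0.16 -0.09 -0.95 0 0 0;0 0 -0.95 0 0 0;0 0 -0.95 0 0 0;0 0 -0.95 0 0 0;0 0 -0.95 0 0 0;0 0 -0.95 0 0 0;0 0 -0.6 0 0 0;0 0 0 0 0 0;0 0 0 0 0 0")

```text
time_s: 13.25
tcp_pos: [0.4563, -0.3098, 0.0221]
ee_rot: [[-0.957, 0.29, 0.0], [0.29, 0.957, -0.0], [-0.001, -0.0, -1.0]]
wrist_force: [0.2, -0.2, -0.2]
gripper_width: 0.687
gripper_force: 0.0
```

Request:
play_rows(commands="0 0 -0.5 0 0 0;0 0 0 0 0 0;0 0 0 0 0 0")

```text
time_s: 13.55
tcp_pos: [0.4563, -0.3104, 0.0078]
ee_rot: [[-0.957, 0.292, 0.002], [0.292, 0.957, -0.001], [-0.002, -0.0, -1.0]]
wrist_force: [-0.2, -0.3, 0.1]
gripper_width: 0.689
gripper_force: 0.0
```

Request:
play_rows(commands="0 0 0 0 0 0;0 0 0 0 0 0;0 0 0 0 0 0;0 0 0 0 0 0;0 0 0 0 0 0;0 0 0 0 0 0", grip=10)

```text
time_s: 14.15
tcp_pos: [0.4555, -0.3103, 0.0066]
ee_rot: [[-0.956, 0.292, 0.0], [0.292, 0.956, 0.0], [-0.0, 0.0, -1.0]]
wrist_force: [0.3, 0.7, 0.9]
gripper_width: 0.296
gripper_force: 30.0
```

Request:
play_rows(commands="0 0 0.7 0 0 0;0 0 1 0 0 0;0 0 1 0 0 0;0 0 1 0 0 0;0 0 1 0 0 0;0 0 1 0 0 0;0.06 -0.3 0 0 0 0.96;0.06 -0.3 0 0 0 0.96;0.06 -0.3 0 0 0 0.96;0.06 -0.3 0 0 0 0.96;0.06 -0.3 0 0 0 0.96;0.06 -0.3 0 0 0 0.96;0.06 -0.3 0 0 0 0.96;0.06 -0.3 0 0 0 0.96;0.06 -0.3 0 0 0 0.96;0.06 -0.3 0 0 0 0.96;0.06 -0.3 0 0 0 0.96;0.06 -0.3 0 0 0 0.96;0.06 -0.3 0 0 0 0.96;0 0 0 0 0 0")

```text
time_s: 16.15
tcp_pos: [0.4785, -0.4278, 0.1764]
ee_rot: [[0.003, -1.0, -0.001], [-1.0, -0.003, 0.001], [-0.001, 0.001, -1.0]]
wrist_force: [-0.8, -0.3, -1.6]
gripper_width: 0.298
gripper_force: 30.0
```

```bash
cat >> h.py <<'E'
def pods(C):
    for i,(p,d,X) in enumerate(C):
        h=cv2.cvtColor(p,cv2.COLOR_BGR2HSV)
        for nm,lo,hi in [('blue',100,125),('orange',8,18),('green',50,80),('yellow',24,34)]:
            m=(h[...,0]>=lo)&(h[...,0]<=hi)&(h[...,1]>110)&(h[...,2]>70)&(d>0)&(X[...,0]>.35)&(X[...,0]<.72)&(X[...,1]>-.3)&(X[...,1]<.1)&(X[...,2]>.055)&(X[...,2]<.2)
            n,l,st,_=cv2.connectedComponentsWithStats(m.astype(np.uint8))
            if n<2: print(i,nm,None);continue
            k=1+np.argmax(st[1:,4]);Q=X[l==k];zt=np.percentile(Q[:,2],90)
            T=Q[Q[:,2]>zt-.006];c,wh,a=cv2.minAreaRect((T[:,:2]*1000).astype(np.float32))
            if wh[0]>wh[1]: a-=90   # a: angle of the short side (hole axis) from world x
            print(i,nm,len(T),'c',np.round(c),'wh',np.round(wh),'axis deg from +y: ',round((a%180)-90,1),'z',zt.round(3))
E
python3 - <<'E'
from h import *
s=r.sense();print(s['tcp_pos'],s['ee_rot'].round(3).tolist(),s['joints'].round())
C,P,X,h=both();pods(C)
p,d,ci=grab('wrist','w2.png');pods([(p,d,cloud(d,ci))])
E
```

```text
[ 0.47848684 -0.4277979   0.17643916] [[0.003, -1.0, -0.001], [-1.0, -0.003, 0.001], [-0.001, 0.001, -1.0]] [-27.  26.  -1.  -0. -64.  28.]
0 blue 104 c [ 435. -165.] wh [33. 57.] axis deg from +y:  -12.6 z 0.071
0 orange 59 c [454. -30.] wh [35. 51.] axis deg from +y:  -5.4 z 0.07
0 green 132 c [ 573. -185.] wh [54. 34.] axis deg from +y:  5.9 z 0.071
0 yellow 111 c [603. -25.] wh [54. 56.] axis deg from +y:  -89.4 z 0.071
1 blue None
1 orange 6 c [474. -40.] wh [19.  3.] axis deg from +y:  81.9 z 0.068
1 green 69 c [ 574. -194.] wh [42. 31.] axis deg from +y:  5.0 z 0.073
1 yellow 92 c [598. -44.] wh [48. 36.] axis deg from +y:  3.9 z 0.072
0 blue None
0 orange None
0 green None
0 yellow None
```

View pics/w2.png

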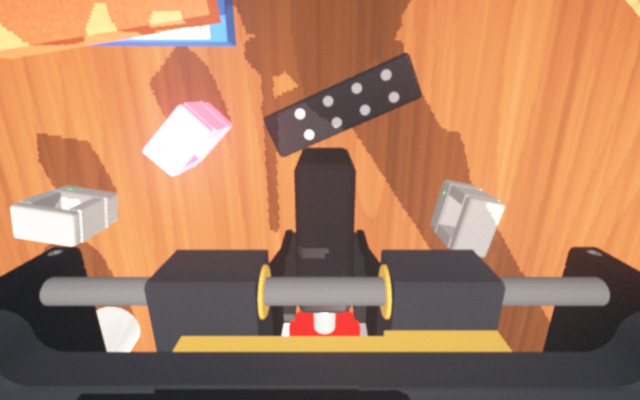

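Run:
```python
from h import *
z=np.load('w1.npz');pods([(z['p'],z['d'],z['X'])])
# rack from scene1/side1 fork tips
A=[np.load(n+'1.npz') for n in('scene','side')]
for a in A:
    X=a['X'];m=(a['d']>0)&(X[...,2]>.1)&(X[...,2]<.16)&(X[...,0]>.58)&(X[...,0]<.7)&(X[...,1]>-.02)&(X[...,1]<.21)
    n,l,st,_=cv2.connectedComponentsWithStats(m.astype(np.uint8))
    for k in range(1,n):
        if st[k,4]>5:
            Q=X[l==k];T=Q[Q[:,2]>Q[:,2].max()-.008];print(st[k],Q.mean(0).round(3),'top',T.mean(0).round(3),'low',Q[Q[:,2]<Q[:,2].min()+.008].mean(0).round(3))
p=A[1]['p'];cv2.imwrite('pics/side_rack.png',cv2.resize(p[160:230,320:400],None,fx=7,fy=7,interpolation=cv2.INTER_CUBIC))
```

```text
0 blue 1516 c [ 430. -171.] wh [33. 55.] axis deg from +y:  -9.8 z 0.07
0 orange 461 c [446. -47.] wh [12. 56.] axis deg from +y:  -4.2 z 0.068
0 green 917 c [ 561. -192.] wh [40. 32.] axis deg from +y:  6.7 z 0.07
0 yellow 1971 c [448. -33.] wh [31. 53.] axis deg from +y:  -9.1 z 0.07
[306 204  15  20  95] [0.622 0.009 0.127] top [0.628 0.008 0.146] low [0.624 0.008 0.103]
[362 234  16  22 107] [0.647 0.19  0.127] top [0.649 0.189 0.146] low [0.65  0.19  0.103]
[352 145  15  11  48] [0.648 0.184 0.124] top [0.646 0.185 0.14 ] low [0.649 0.184 0.105]
[342 174  16  14  66] [0.621 0.002 0.127] top [0.619 0.003 0.144] low [0.621 0.002 0.105]
```

Request:
play_rows(commands="-0.72 -0.12 0 -0.17 -0.02 -0.233;-0.72 -0.12 0 -0.17 -0.02 -0.233;-0.72 -0.12 0 -0.17 -0.02 -0.233;-0.72 -0.12 0 -0.17 -0.02 -0.233;0 0 -0.7 0 0 0;0 0 -0.7 0 0 0;0 0 -0.7 0 0 0;0 0 -0.7 0 0 0;0 0 -0.7 0 0 0;0 0 -0.7 0 0 0;0 0 0 0 0 0;0 0 0 0 0 0")

```text
time_s: 17.5
tcp_pos: [0.3926, -0.4416, 0.0519]
ee_rot: [[-0.135, -0.991, 0.005], [-0.986, 0.134, -0.102], [0.101, -0.018, -0.995]]
wrist_force: [-0.3, 0.6, -1.4]
gripper_width: 0.292
gripper_force: 30.0
```

```bash
cat >> h.py <<'E'
def tip():
    s=r.sense();R=np.array(s['ee_rot']);t=np.array(s['tcp_pos'])
    # shaft dir = -tool x ; up = -tool z
    T=t-.229*R[:,0]-.015*R[:,2];print('tcp',t.round(4),'dir',(-R[:,0]).round(3),'tip model',T.round(4));return T
def shaft(C,T,D):
    # depth points near the model shaft line between 140mm and 0 from tip
    for i,(p,d,X) in enumerate(C):
        q=X-T;s=q@D;e=np.linalg.norm(q-s[...,None]*D,axis=-1)
        m=(d>0)&(e<.016)&(s>-.17)&(s<.03)&(p.max(-1).astype(int)-p.min(-1)<60)
        Q=X[m];ss=s[m]
        if len(Q)>10: print(i,len(Q),'tip s',np.percentile(ss,98).round(4),'off near tip',(q[m][ss>-.06]-ss[ss>-.06,None]*D).mean(0).round(4),'far',(q[m][ss<-.08]-ss[ss<-.08,None]*D).mean(0).round(4))
E
python3 - <<'E'
from h import *
T=tip();D=-r.sense()['ee_rot'][:,0];C,P,X,h=both();pods(C);shaft(C,T,D)
a=C[1][0][180:280,230:390];cv2.imwrite('pics/s3.png',cv2.resize(a,None,fx=5,fy=5,interpolation=cv2.INTER_CUBIC))
E
```

```text
tcp [ 0.3926 -0.4416  0.0519] dir [ 0.135  0.986 -0.101] tip model [ 0.4236 -0.2144  0.0437]
0 blue 103 c [ 435. -165.] wh [34. 55.] axis deg from +y:  -8.4 z 0.071
0 orange 50 c [456. -29.] wh [30. 50.] axis deg from +y:  -13.3 z 0.07
0 green 126 c [ 573. -185.] wh [55. 35.] axis deg from +y:  5.7 z 0.071
0 yellow 119 c [602. -27.] wh [56. 53.] axis deg from +y:  5.5 z 0.071
1 blue 105 c [ 430. -173.] wh [36. 55.] axis deg from +y:  -11.2 z 0.073
1 orange 29 c [458. -43.] wh [48. 36.] axis deg from +y:  33.1 z 0.069
1 green 105 c [ 570. -193.] wh [49. 32.] axis deg from +y:  7.4 z 0.072
1 yellow 88 c [598. -42.] wh [49. 34.] axis deg from +y:  4.3 z 0.072
0 132 tip s -0.0004 off near tip [ 0.0053 -0.0004  0.0033] far [ 0.0053 -0.0004  0.0031]
1 59 tip s 0.0202 off near tip [ 0.0028 -0.      0.0033] far [nan nan nan]h.py:47: RuntimeWarning: Mean of empty slice.
  if len(Q)>10: print(i,len(Q),'tip s',np.percentile(ss,98).round(4),'off near tip',(q[m][ss>-.06]-ss[ss>-.06,None]*D).mean(0).round(4),'far',(q[m][ss<-.08]-ss[ss<-.08,None]*D).mean(0).round(4))
  ret = um.true_divide(
```

View pics/s3.png

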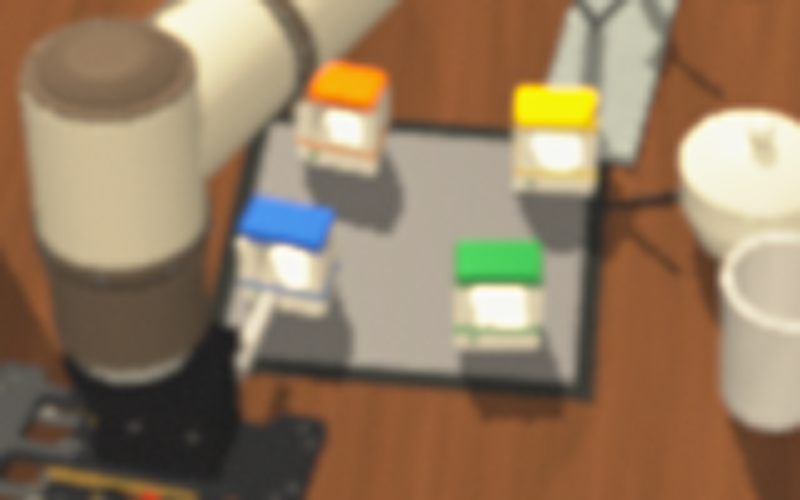

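Request:
play_rows(commands="0 0 -0.1 0 0 0;0.07 0.495 0 0 0 0;0.07 0.495 0 0 0 0;0.07 0.495 0 0 0 0;0.07 0.495 0 0 0 0;0.07 0.495 0 0 0 0;0.07 0.495 0 0 0 0;0.07 0.495 0 0 0 0;0 0 0 0 0 0")

```text
time_s: 18.5
tcp_pos: [0.4076, -0.3368, 0.0494]
ee_rot: [[-0.134, -0.991, 0.006], [-0.986, 0.132, -0.103], [0.101, -0.02, -0.995]]
wrist_force: [-1.1, -0.5, -2.0]
gripper_width: 0.297
gripper_force: 30.0
```

Run:
```python
from h import *
T=tip();C,P,X,h=both();pods(C)
```

```text
tcp [ 0.4076 -0.3368  0.0494] dir [ 0.134  0.986 -0.101] tip model [ 0.4382 -0.1095  0.0412]
0 blue 104 c [ 434. -166.] wh [35. 56.] axis deg from +y:  -10.7 z 0.071
0 orange 69 c [451. -29.] wh [33. 54.] axis deg from +y:  -11.4 z 0.071
0 green 131 c [ 573. -186.] wh [55. 33.] axis deg from +y:  6.6 z 0.071
0 yellow 117 c [603. -27.] wh [53. 58.] axis deg from +y:  -88.0 z 0.071
1 blue 29 c [ 448. -174.] wh [31. 17.] axis deg from +y:  80.1 z 0.073
1 orange 33 c [450. -45.] wh [57. 28.] axis deg from +y:  12.3 z 0.069
1 green 107 c [ 570. -193.] wh [48. 31.] axis deg from +y:  4.2 z 0.072
1 yellow 85 c [598. -43.] wh [48. 38.] axis deg from +y:  2.6 z 0.072
```

Request:
play_rows(commands="0.06 0.495 0 0 0 0;0.06 0.495 0 0 0 0;0.06 0.495 0 0 0 0;0.06 0.495 0 0 0 0;0.06 0.495 0 0 0 0;0.06 0.495 0 0 0 0;0.06 0.495 0 0 0 0;0 0 0 0 0 0;0 0 0 0 0 0")

```text
time_s: 19.5
tcp_pos: [0.4201, -0.2342, 0.0488]
ee_rot: [[-0.135, -0.991, 0.005], [-0.986, 0.134, -0.102], [0.101, -0.019, -0.995]]
wrist_force: [1.0, -0.0, -2.4]
gripper_width: 0.296
gripper_force: 30.0
```

Run:
```python
from h import *
T=tip();C,P,X,h=both();pods(C)
a=C[0][0][150:250,230:390];cv2.imwrite('pics/s4.png',cv2.resize(a,None,fx=5,fy=5,interpolation=cv2.INTER_CUBIC))
```

```text
tcp [ 0.4201 -0.2342  0.0488] dir [ 0.135  0.986 -0.101] tip model [ 0.451  -0.007   0.0406]
0 blue 111 c [ 439. -125.] wh [32. 56.] axis deg from +y:  -15.7 z 0.072
0 orange 79 c [456. -29.] wh [41. 51.] axis deg from +y:  -33.3 z 0.071
0 green 129 c [ 574. -186.] wh [58. 34.] axis deg from +y:  4.9 z 0.071
0 yellow 117 c [603. -25.] wh [57. 54.] axis deg from +y:  89.0 z 0.071
1 blue None
1 orange 15 c [465. -40.] wh [32. 22.] axis deg from +y:  76.4 z 0.07
1 green 106 c [ 570. -194.] wh [48. 34.] axis deg from +y:  5.1 z 0.072
1 yellow 90 c [600. -44.] wh [52. 37.] axis deg from +y:  4.5 z 0.072
```

View pics/s4.png

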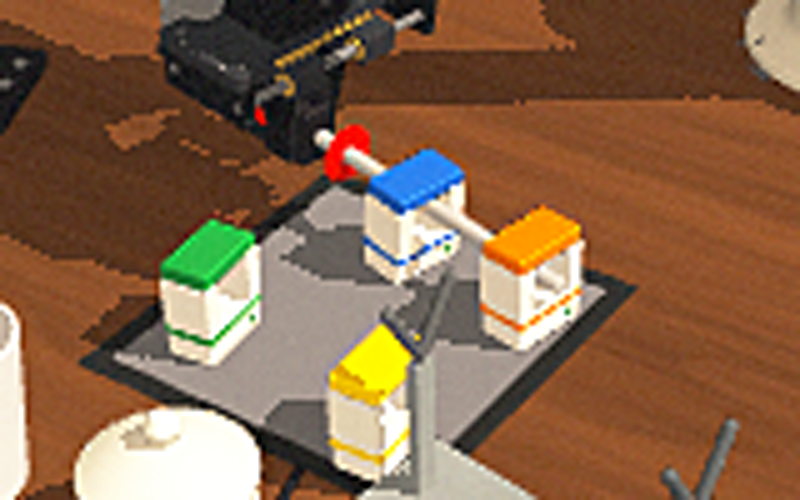

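Request:
play_rows(commands="0.04 0.35 0 0 0 0;0 0 0 0 0 0;0 0 0.1 0.4 -0.055 0;0 0 0.1 0.4 -0.055 0;0 0 0.2 0.4 -0.055 0;0 0 0.3 0.4 -0.055 0;0 0 0.4 0.4 -0.055 0;0 0 0.5 0.4 -0.055 0;0 0 0.5 0.4 -0.055 0;0 0 0.5 0.4 -0.055 0;0 0 0.5 0.4 -0.055 0;0 0 0.5 0 0 0;0 0 0.5 0 0 0;0 0 0.5 0 0 0;0 0 0 0 0 0")

```text
time_s: 21.1
tcp_pos: [0.4218, -0.2238, 0.1886]
ee_rot: [[-0.12, -0.989, 0.08], [-0.896, 0.143, 0.419], [-0.427, -0.021, -0.904]]
wrist_force: [1.2, -0.1, -3.5]
gripper_width: 0.294
gripper_force: 30.0
```

```bash
cat >> h.py <<'E'
def onshaft(C,T,D):
    for i,(p,d,X) in enumerate(C):
        h=cv2.cvtColor(p,cv2.COLOR_BGR2HSV);q=X-T;s=q@D;e=np.linalg.norm(q-s[...,None]*D,axis=-1)
        for nm,lo,hi in [('blue',100,125),('orange',8,18),('green',50,80),('yellow',24,34),('red',0,5)]:
            m=(h[...,0]>=lo)&(h[...,0]<=hi)&(h[...,1]>130)&(h[...,2]>70)&(d>0)&(e<.04)&(s>-.24)&(s<.03)&(X[...,2]>.06)
            if m.sum()>8: print(i,nm,m.sum(),'s from tip mm',np.percentile(s[m],[3,97]).round(3),'z',X[m][:,2].mean().round(3))
E
python3 - <<'E'
from h import *
T=tip();D=-r.sense()['ee_rot'][:,0];C,P,X,h=both();onshaft(C,T,D);shaft(C,T,D)
a=C[0][0][120:240,230:390];cv2.imwrite('pics/s5.png',cv2.resize(a,None,fx=4,fy=4,interpolation=cv2.INTER_CUBIC))
E
```

```text
tcp [ 0.4218 -0.2238  0.1886] dir [0.12  0.896 0.427] tip model [ 0.4482 -0.0248  0.2998]
0 blue 103 s from tip mm [-0.142 -0.111] z 0.257
0 orange 107 s from tip mm [-0.216 -0.041] z 0.28
0 red 68 s from tip mm [-0.205 -0.179] z 0.223
1 blue 97 s from tip mm [-0.147 -0.117] z 0.26
1 orange 169 s from tip mm [-0.079 -0.045] z 0.287
0 93 tip s 0.0017 off near tip [ 0.0042 -0.0002 -0.0008] far [ 0.0049 -0.0008  0.0004]
1 62 tip s -0.0126 off near tip [ 0.0018 -0.0007  0.001 ] far [ 0.0013 -0.0014  0.0026]
```

View pics/s5.png

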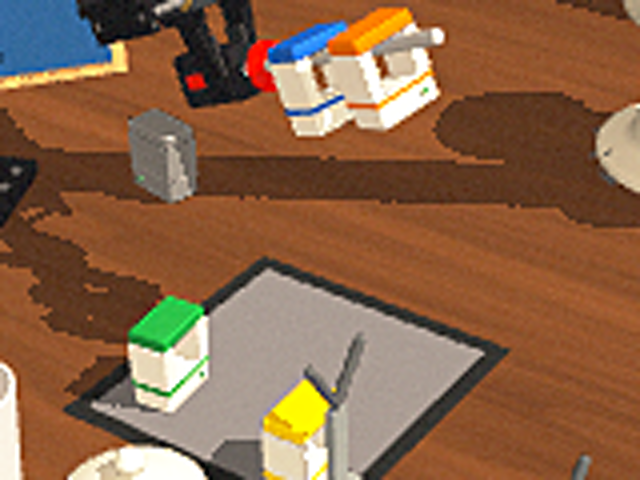

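Request:
play_rows(commands="0 0 0 0.6 -0.08 0;0 0 0 0.6 -0.08 0;0 0 0 0.6 -0.08 0;0.08 0.7 0.6 0 0 0;-0.08 -0.7 -0.6 0 0 0;0 0 0 0 0 0;0.08 0.7 0.6 0 0 0;-0.08 -0.7 -0.6 0 0 0;0 0 0 0 0 0;0 0 0 0 0 0")

```text
time_s: 22.2
tcp_pos: [0.4205, -0.2227, 0.1857]
ee_rot: [[-0.105, -0.989, 0.106], [-0.746, 0.148, 0.649], [-0.658, -0.011, -0.753]]
wrist_force: [-0.7, -0.1, -2.0]
gripper_width: 0.294
gripper_force: 30.0
```

Run:
```python
from h import *
T=tip();D=-r.sense()['ee_rot'][:,0];C,P,X,h=both();onshaft(C,T,D);shaft(C,T,D)
```

```text
tcp [ 0.4205 -0.2227  0.1857] dir [0.105 0.746 0.658] tip model [ 0.443  -0.0616  0.3477]
0 blue 27 s from tip mm [-0.218 -0.154] z 0.244
0 orange 54 s from tip mm [-0.234 -0.111] z 0.263
1 blue 91 s from tip mm [-0.178 -0.153] z 0.249
1 orange 51 s from tip mm [-0.147 -0.118] z 0.263
0 90 tip s -0.0009 off near tip [ 0.0062  0.0072 -0.0091] far [ 0.0064  0.0052 -0.0069]
```

Request:
play_rows(commands="0.36 -0.79 0 0 0 0;0.36 -0.79 0 0 0 0;0.36 -0.79 0 -0.58 0.085 -0.02;0.36 -0.79 0 -0.58 0.085 -0.02;0.36 -0.79 0 -0.58 0.085 -0.02;0.36 -0.79 0 -0.58 0.085 -0.02;0.36 -0.79 0 -0.58 0.085 -0.02;0.36 -0.79 0 -0.58 0.085 -0.02;0.36 -0.79 0 -0.58 0.085 -0.02;0.36 -0.79 0 -0.58 0.085 -0.02;0 0 0 -0.58 0.085 -0.02;0 0 0 -0.47 0.07 0;0 0 0 0 0 0;0 0 0 0 0 0;0 0 0 0 0 0")

```text
time_s: 23.8
tcp_pos: [0.5291, -0.4606, 0.187]
ee_rot: [[-0.163, -0.987, -0.0], [-0.976, 0.161, -0.146], [0.144, -0.024, -0.989]]
wrist_force: [-0.1, -0.1, -3.8]
gripper_width: 0.298
gripper_force: 30.0
```

Run:
```python
from h import *
T=tip();D=-r.sense()['ee_rot'][:,0];C,P,X,h=both();pods(C);onshaft(C,T,D);shaft(C,T,D)
```

```text
tcp [ 0.5291 -0.4606  0.187 ] dir [ 0.163  0.976 -0.144] tip model [ 0.5664 -0.2349  0.1688]
0 blue 1 c [635.   5.] wh [0. 0.] axis deg from +y:  -90.0 z 0.121
0 orange 2 c [628.   3.] wh [1. 0.] axis deg from +y:  40.2 z 0.099
0 green 131 c [ 573. -185.] wh [58. 34.] axis deg from +y:  7.4 z 0.071
0 yellow 114 c [604. -26.] wh [55. 52.] axis deg from +y:  88.2 z 0.071
1 blue None
1 orange 1 c [598.   5.] wh [0. 0.] axis deg from +y:  -90.0 z 0.149
1 green 51 c [ 583. -192.] wh [23. 33.] axis deg from +y:  -86.4 z 0.071
1 yellow 92 c [598. -43.] wh [50. 33.] axis deg from +y:  8.5 z 0.072
0 blue 130 s from tip mm [-0.176 -0.148] z 0.204
0 orange 43 s from tip mm [-0.231 -0.109] z 0.187
0 red 11 s from tip mm [-0.231 -0.179] z 0.21
1 red 9 s from tip mm [-0.24  -0.181] z 0.206
0 124 tip s 0.0004 off near tip [ 0.0035 -0.0021 -0.01  ] far [ 0.0018 -0.0011 -0.0056]
```

Request:
play_rows(commands="0 0 0 0.41 -0.06 0;0 0 0 0 0 0;0 0 0 0 0 0")

```text
time_s: 24.2
tcp_pos: [0.5288, -0.4612, 0.1866]
ee_rot: [[-0.164, -0.986, 0.008], [-0.983, 0.163, -0.087], [0.085, -0.022, -0.996]]
wrist_force: [-0.8, 0.7, -2.9]
gripper_width: 0.293
gripper_force: 30.0
```

```bash
cat >> h.py <<'E'
def fitshaft(C,cis,smin=-.11):
    s0=r.sense();R=np.array(s0['ee_rot']);t=np.array(s0['tcp_pos']);D=-R[:,0];T=t+.229*D-.015*R[:,2]
    for (p,d,X),ci in zip(C,cis):
        q=X-T;s=q@D;e=np.linalg.norm(q-s[...,None]*D,axis=-1)
        m=(d>0)&(e<.03)&(s>smin)&(s<.02)&(p.max(-1).astype(int)-p.min(-1)<60)&(X[...,2]>.015)
        n,l,st,_=cv2.connectedComponentsWithStats(m.astype(np.uint8))
        if n<2: continue
        k=1+np.argmax(st[1:,4]);Q=X[l==k]
        if len(Q)<30: continue
        v=cv2.fitLine(Q.astype(np.float32),cv2.DIST_HUBER,0,.001,.001).ravel();dv=v[:3]*np.sign(v[:3]@D);c=v[3:]
        cam=-np.array(ci['R']).T@np.array(ci['t']);w=cam-c;w-=w@dv*dv;w/=np.linalg.norm(w);c=c-.005*w
        e=c+dv*np.percentile((Q-c)@dv,99);print('fit n',len(Q),'dir',dv.round(3),'pitch',np.degrees(np.arcsin(dv[2])).round(1),'yaw',np.degrees(np.arctan2(dv[0],dv[1])).round(1),'tip',e.round(4),'len',np.ptp((Q-c)@dv).round(3))
E
python3 - <<'E'
from h import *
T=tip();C,P,X,h=both();fitshaft(C,[cams.camera_info(n) for n in('scene','side')])
E
```

```text
tcp [ 0.5288 -0.4612  0.1866] dir [ 0.164  0.983 -0.085] tip model [ 0.5663 -0.2349  0.1821]
fit n 112 dir [ 0.159  0.975 -0.153] pitch -8.8 yaw 9.3 tip [ 0.5674 -0.2334  0.1649] len 0.113
```

Request:
play_rows(commands="-0.05 0 -0.695 0 0 0;0 0 -0.695 0 0 0;0 0 -0.695 0 0 0;0 0 -0.695 0 0 0;0 0 -0.695 0 0 0;0 0 -0.695 0 0 0;0 0 0 0 0 0;0 0 0 0 0 0")

```text
time_s: 25.1
tcp_pos: [0.5276, -0.4603, 0.0617]
ee_rot: [[-0.162, -0.987, 0.007], [-0.983, 0.161, -0.087], [0.084, -0.021, -0.996]]
wrist_force: [0.3, -0.2, -2.0]
gripper_width: 0.298
gripper_force: 30.0
```

Run:
```python
from h import *
T=tip();C,P,X,h=both();fitshaft(C,[cams.camera_info(n) for n in('scene','side')],-.1);pods(C)
a=C[0][0][150:250,190:350];cv2.imwrite('pics/s6.png',cv2.resize(a,None,fx=5,fy=5,interpolation=cv2.INTER_CUBIC))
```

```text
tcp [ 0.5276 -0.4603  0.0617] dir [ 0.162  0.983 -0.084] tip model [ 0.5646 -0.2339  0.0573]
fit n 96 dir [ 0.16   0.974 -0.158] pitch -9.1 yaw 9.3 tip [ 0.5659 -0.2352  0.0403] len 0.103
0 blue 2 c [639.   6.] wh [3. 0.] axis deg from +y:  -18.1 z 0.128
0 orange 1 c [642.   3.] wh [0. 0.] axis deg from +y:  -90.0 z 0.132
0 green 130 c [ 574. -185.] wh [56. 35.] axis deg from +y:  5.5 z 0.071
0 yellow 117 c [601. -27.] wh [57. 53.] axis deg from +y:  5.0 z 0.071
1 blue None
1 orange None
1 green 79 c [ 575. -193.] wh [39. 31.] axis deg from +y:  4.0 z 0.072
1 yellow 27 c [614. -43.] wh [17. 39.] axis deg from +y:  -88.5 z 0.073
```

View pics/s6.png

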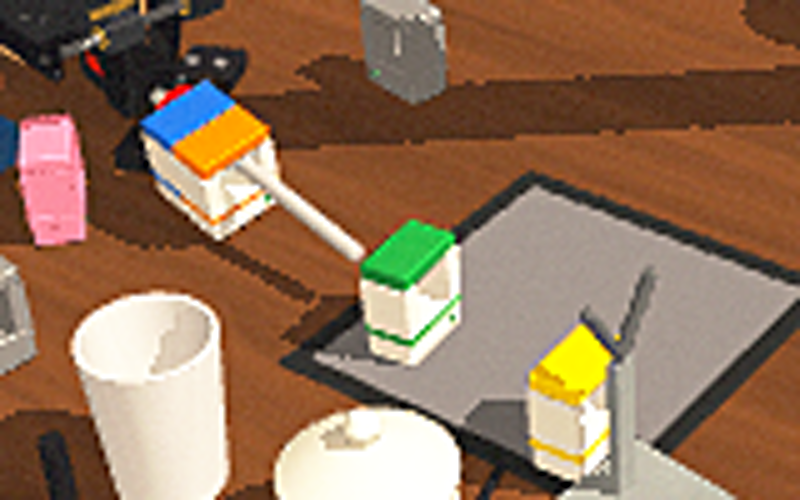

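Request:
play_rows(commands="0.083 0.493 0 0 0 0;0.083 0.493 0 0 0 0;0.083 0.493 0 0 0 0;0.083 0.493 0 0 0 0;0.083 0.493 0 0 0 0;0.083 0.493 0 0 0 0;0 0 0 0 0 0;0 0 0 0 0 0")

```text
time_s: 26.0
tcp_pos: [0.5428, -0.3709, 0.0616]
ee_rot: [[-0.162, -0.987, 0.008], [-0.983, 0.16, -0.086], [0.084, -0.022, -0.996]]
wrist_force: [0.7, 0.2, -2.5]
gripper_width: 0.295
gripper_force: 30.0
```

Run:
```python
from h import *
T=tip();C,P,X,h=both();fitshaft(C,[cams.camera_info(n) for n in('scene','side')],-.1);pods(C)
```

```text
tcp [ 0.5428 -0.3709  0.0616] dir [ 0.162  0.983 -0.084] tip model [ 0.5797 -0.1445  0.0573]
fit n 107 dir [0.999 0.037 0.034] pitch 1.9 yaw 87.9 tip [ 0.6008 -0.1732  0.0442] len 0.052
0 blue 40 c [ 564. -292.] wh [52. 15.] axis deg from +y:  0.3 z 0.087
0 orange 29 c [ 577. -262.] wh [27. 57.] axis deg from +y:  -41.1 z 0.075
0 green 129 c [ 573. -186.] wh [57. 35.] axis deg from +y:  5.9 z 0.071
0 yellow 116 c [601. -28.] wh [56. 51.] axis deg from +y:  6.7 z 0.071
1 blue None
1 orange None
1 green 9 c [ 592. -189.] wh [ 3. 27.] axis deg from +y:  -86.2 z 0.07
1 yellow 101 c [598. -43.] wh [48. 38.] axis deg from +y:  3.2 z 0.071
```

Request:
play_rows(commands="0.09 0.493 0 0 0 0;0.09 0.493 0 0 0 0;0.09 0.493 0 0 0 0;0.09 0.493 0 0 0 0;0.09 0.493 0 0 0 0;0.09 0.493 0 0 0 0;0.09 0.493 0 0 0 0;0.09 0.493 0 0 0 0;0 0 0 0 0 0;0 0 0 0 0 0")

```text
time_s: 27.1
tcp_pos: [0.5642, -0.2527, 0.0615]
ee_rot: [[-0.162, -0.987, 0.008], [-0.983, 0.161, -0.086], [0.084, -0.022, -0.996]]
wrist_force: [-0.2, -0.1, -3.3]
gripper_width: 0.299
gripper_force: 30.0
```

Run:
```python
from h import *
T=tip();C,P,X,h=both();pods(C)
a=C[0][0][150:250,190:350];cv2.imwrite('pics/s7.png',cv2.resize(a,None,fx=5,fy=5,interpolation=cv2.INTER_CUBIC))
```

```text
tcp [ 0.5642 -0.2527  0.0615] dir [ 0.162  0.983 -0.084] tip model [ 0.6012 -0.0262  0.0573]
0 blue 123 c [ 584. -186.] wh [33. 56.] axis deg from +y:  -6.6 z 0.087
0 orange 35 c [ 597. -144.] wh [28. 61.] axis deg from +y:  -40.8 z 0.076
0 green 139 c [ 588. -104.] wh [55. 33.] axis deg from +y:  0.1 z 0.074
0 yellow 114 c [603. -27.] wh [53. 54.] axis deg from +y:  -85.7 z 0.071
1 blue None
1 orange 4 c [ 651. -290.] wh [16.  1.] axis deg from +y:  75.9 z 0.176
1 green None
1 yellow 27 c [617. -37.] wh [19. 41.] axis deg from +y:  -50.7 z 0.072
```

View pics/s7.png

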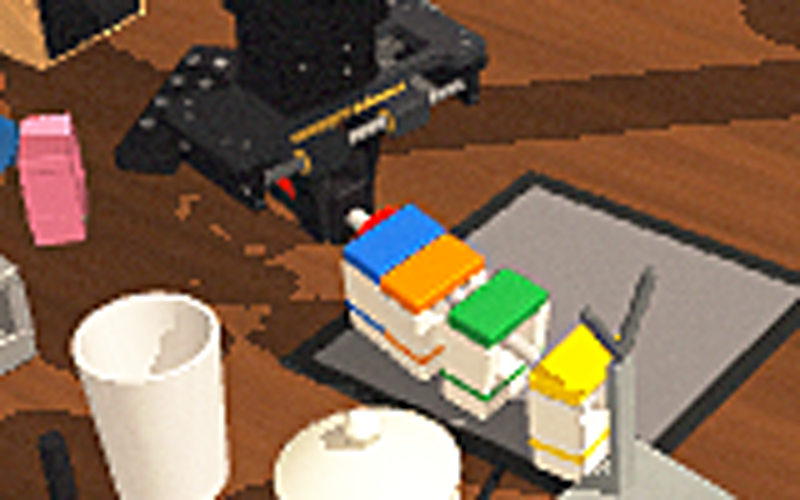

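Request:
play_rows(commands="0.035 0.22 0 0 0 0;0.035 0.22 0 0 0 0;0 0 0 0 0 0;0 0 0.1 0.15 -0.02 0;0 0 0.1 0.15 -0.02 0;0 0 0.1 0.15 -0.02 0;0 0 0.1 0.15 -0.02 0;0 0 0.1 0.15 -0.02 0;0 0 0.1 0.15 -0.02 0;0 0 0.1 0.15 -0.02 0;0 0 0.1 0.15 -0.02 0;0 0 0 0 0 0;0 0 0 0 0 0")

```text
time_s: 28.5
tcp_pos: [0.566, -0.2403, 0.0854]
ee_rot: [[-0.163, -0.986, 0.032], [-0.982, 0.165, 0.093], [-0.097, -0.016, -0.995]]
wrist_force: [-0.1, -0.0, -4.4]
gripper_width: 0.295
gripper_force: 30.0
```

Run:
```python
from h import *
T=tip();C,P,X,h=both();pods(C)
for n in range(1): cv2.imwrite('pics/s8.png',cv2.resize(C[0][0][150:250,190:350],None,fx=5,fy=5,interpolation=cv2.INTER_CUBIC))
```

```text
tcp [ 0.566  -0.2403  0.0854] dir [0.163 0.982 0.097] tip model [ 0.6029 -0.0169  0.1227]
0 blue 121 c [ 584. -178.] wh [34. 55.] axis deg from +y:  -4.4 z 0.12
0 orange 104 c [ 591. -144.] wh [35. 57.] axis deg from +y:  -10.3 z 0.121
0 green 134 c [590. -96.] wh [32. 56.] axis deg from +y:  -0.3 z 0.122
0 yellow 150 c [601. -40.] wh [59. 34.] axis deg from +y:  5.4 z 0.123
1 blue None
1 orange 9 c [ 562. -276.] wh [ 3. 21.] axis deg from +y:  -5.4 z 0.187
1 green None
1 yellow 66 c [611. -42.] wh [31. 37.] axis deg from +y:  -86.8 z 0.123
```

View pics/s8.png

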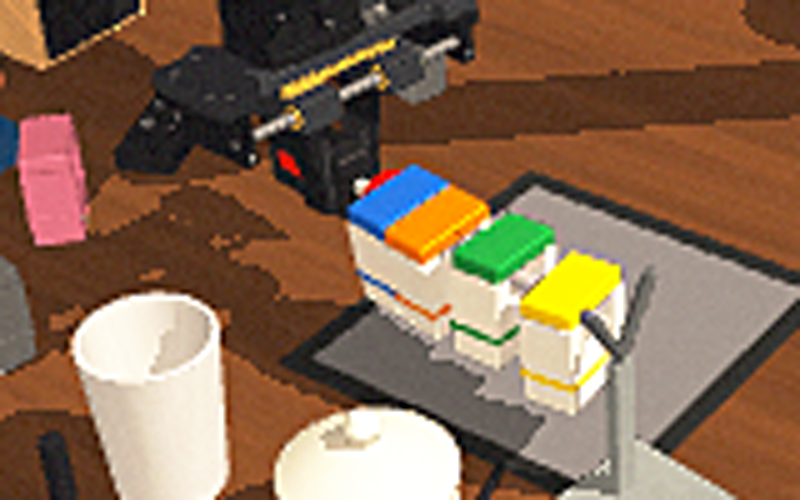

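Request:
play_rows(commands="-0.04 -0.2 0.2 0.1 -0.015 0;-0.05 -0.3 0.3 0.2 -0.03 0;-0.05 -0.3 0.3 0.3 -0.045 0;-0.05 -0.3 0.3 0.3 -0.045 0;-0.05 -0.3 0.3 0.3 -0.045 0;-0.05 -0.3 0.3 0.3 -0.045 0;-0.05 -0.3 0.3 0.3 -0.045 0;0 0 0.3 0.3 -0.045 0;0 0 0.3 0.3 -0.045 0;0 0 0.3 0.3 -0.045 0;0 0 0.3 0.3 -0.045 0;0 0 0 0.3 -0.045 0;0 0 0 0.3 -0.045 0;0 0 0 0.3 -0.045 0;0 0 0 0.3 -0.045 0;0 0 0 0 0 0;0 0 0 0 0 0")

```text
time_s: 30.3
tcp_pos: [0.5558, -0.3011, 0.1813]
ee_rot: [[-0.126, -0.985, 0.117], [-0.733, 0.172, 0.658], [-0.669, -0.003, -0.743]]
wrist_force: [0.4, 1.0, -4.6]
gripper_width: 0.298
gripper_force: 30.0
```

Run:
```python
from h import *
T=tip();D=-r.sense()['ee_rot'][:,0];C,P,X,h=both();onshaft(C,T,D);fitshaft(C,[cams.camera_info(n) for n in('scene','side')],-.06)
```

```text
tcp [ 0.5558 -0.3011  0.1813] dir [0.126 0.733 0.669] tip model [ 0.5828 -0.1431  0.3456]
0 blue 25 s from tip mm [-0.209 -0.15 ] z 0.234
0 orange 53 s from tip mm [-0.218 -0.049] z 0.257
0 green 11 s from tip mm [-0.108 -0.082] z 0.277
0 yellow 83 s from tip mm [-0.108 -0.045] z 0.299
```

Request:
play_rows(commands="0 0 0.2 -0.2 0.03 0.02;0 0 0.2 -0.3 0.045 0.02;0 0 0.2 -0.3 0.045 0.02;0 0 0.2 -0.3 0.045 0.02;0 0 0.2 -0.3 0.045 0.02;0 0 0.2 -0.3 0.045 0.02;0 0 0 -0.3 0.045 0.02;0 0 0 -0.3 0.045 0.02;0 0 0 -0.3 0.045 0.02;0 0 0 -0.3 0.045 0.02;0 0 0 -0.3 0.045 0.02;0 0 0 -0.3 0.045 0.02;0 0 0 -0.3 0.045 0;0 0 0 -0.3 0.045 0;0 0 0 -0.2 0.03 0;0 0 0 0 0 0;0 0 0 0 0 0")

```text
time_s: 32.1
tcp_pos: [0.5559, -0.2991, 0.2183]
ee_rot: [[-0.13, -0.991, 0.014], [-0.988, 0.131, 0.082], [-0.083, -0.003, -0.997]]
wrist_force: [-0.5, 0.3, -3.6]
gripper_width: 0.297
gripper_force: 30.0
```

Run:
```python
from h import *
T=tip();D=-r.sense()['ee_rot'][:,0];C,P,X,h=both();onshaft(C,T,D);fitshaft(C,[cams.camera_info(n) for n in('scene','side')],-.05)
```

```text
tcp [ 0.5559 -0.2991  0.2183] dir [0.13  0.988 0.083] tip model [ 0.5856 -0.0741  0.2523]
0 blue 138 s from tip mm [-0.178 -0.148] z 0.244
0 orange 47 s from tip mm [-0.146 -0.111] z 0.237
0 green 120 s from tip mm [-0.109 -0.08 ] z 0.24
0 yellow 197 s from tip mm [-0.112 -0.045] z 0.236
0 red 12 s from tip mm [-0.221 -0.179] z 0.248
1 yellow 13 s from tip mm [-0.077 -0.05 ] z 0.234
1 red 14 s from tip mm [-0.192 -0.187] z 0.235
fit n 35 dir [ 0.104  0.995 -0.004] pitch -0.2 yaw 6.0 tip [ 0.5847 -0.0766  0.2192] len 0.046
```

Request:
play_rows(commands="0 0 0 0.19 -0.025 0;0 0 0 0.19 -0.025 0;0.06 0.25 0 0 0 0;0.115 0.5 0 0 0 0;0.115 0.5 0 0 0 0;0.115 0.5 0 0 0 0;0.115 0.5 0 0 0 0;0.115 0.5 0 0 0 0;0.115 0.5 0 0 0 0;0.115 0.5 0 0 0 0;0.115 0.5 0 0 0 0;0.115 0.5 0 0 0 0;0.115 0.5 0 0 0 0;0.115 0.5 0 0 0 0;0.115 0.5 0 0 0 0;0.115 0.5 0 0 0 0;0.115 0.5 0 0 0 0;0.115 0.5 0 0 0 0;0.115 0.5 0 0 0 0;0.115 0.5 0 0 0 0")

```text
time_s: 34.2
tcp_pos: [0.6166, -0.0363, 0.2174]
ee_rot: [[-0.131, -0.991, 0.021], [-0.982, 0.132, 0.138], [-0.139, -0.002, -0.99]]
wrist_force: [-0.7, 0.4, -4.0]
gripper_width: 0.299
gripper_force: 30.0
```

Request:
play_rows(commands="0.08 0.4 0 0 0 0;0 0 0 0 0 0;0 0 0 0 0 0")

```text
time_s: 34.5
tcp_pos: [0.6187, -0.0254, 0.2174]
ee_rot: [[-0.13, -0.991, 0.02], [-0.982, 0.132, 0.138], [-0.139, -0.002, -0.99]]
wrist_force: [-0.7, -1.1, -4.3]
gripper_width: 0.297
gripper_force: 30.0
```

Run:
```python
from h import *
T=tip();D=-r.sense()['ee_rot'][:,0];C,P,X,h=both();onshaft(C,T,D);fitshaft(C,[cams.camera_info(n) for n in('scene','side')],-.05)
a=np.vstack([cv2.resize(C[0][0][120:280,250:430],None,fx=3.3,fy=1.9*1.7368/1,interpolation=cv2.INTER_CUBIC)]);cv2.imwrite('pics/s9.png',a);print(a.shape)
```

```text
tcp [ 0.6187 -0.0254  0.2174] dir [0.13  0.982 0.139] tip model [0.6482 0.1974 0.2641]
0 blue 213 s from tip mm [-0.176 -0.148] z 0.247
0 orange 101 s from tip mm [-0.144 -0.113] z 0.243
0 green 184 s from tip mm [-0.109 -0.08 ] z 0.246
0 yellow 278 s from tip mm [-0.08  -0.046] z 0.244
0 red 20 s from tip mm [-0.239 -0.179] z 0.247
1 red 11 s from tip mm [-0.193 -0.183] z 0.245
fit n 36 dir [0.112 0.992 0.063] pitch 3.6 yaw 6.4 tip [0.6462 0.1882 0.2304] len 0.036
(528, 594, 3)
```

View pics/s9.png

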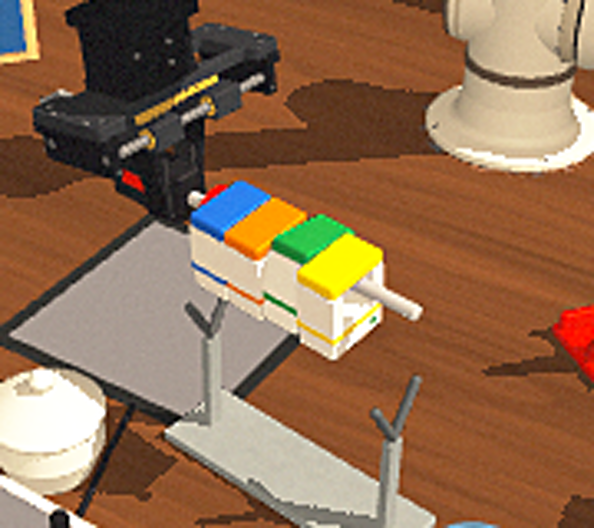

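Request:
play_rows(commands="0.015 0.11 -0.2 0 0 0;0 0 -0.4 0 0 0;0 0 -0.4 0 0 0;0 0 -0.4 0 0 0;0 0 -0.4 0 0 0;0 0 -0.4 0 0 0;0 0 -0.3 0 0 0;0 0 0 0 0 0;0 0 0 0 0 0")

```text
time_s: 35.5
tcp_pos: [0.6194, -0.0223, 0.1425]
ee_rot: [[-0.131, -0.991, 0.021], [-0.982, 0.132, 0.138], [-0.139, -0.003, -0.99]]
wrist_force: [0.4, -0.6, -2.6]
gripper_width: 0.293
gripper_force: 30.0
```

Run:
```python
from h import *
T=tip();C,P,X,h=both();fitshaft(C,[cams.camera_info(n) for n in('scene','side')],-.05)
a=cv2.resize(C[0][0][150:270,270:410],None,fx=4.2,fy=4.2,interpolation=cv2.INTER_CUBIC);cv2.imwrite('pics/s10.png',a)
```

```text
tcp [ 0.6194 -0.0223  0.1425] dir [0.131 0.982 0.139] tip model [0.649  0.2004 0.1892]
```

View pics/s10.png

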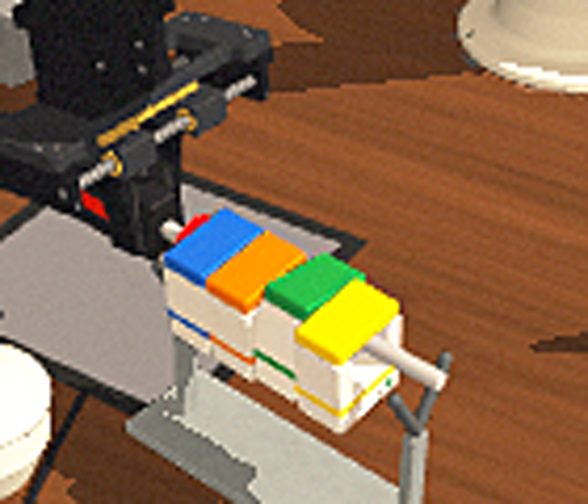

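Request:
play_rows(commands="0 0 -0.2 0 0 0;0 0 -0.2 0 0 0;0 0 -0.2 0 0 0;0 0 -0.2 0 0 0;0 0 0 0 0 0")

```text
time_s: 36.1
tcp_pos: [0.6183, -0.0223, 0.1169]
ee_rot: [[-0.131, -0.991, 0.018], [-0.982, 0.133, 0.138], [-0.139, 0.0, -0.99]]
wrist_force: [-0.2, 0.9, -4.2]
gripper_width: 0.295
gripper_force: 30.0
```

Request:
play_rows(commands="0 0 -0.1 0 0 0;0 0 -0.1 0 0 0;0 0 0 0 0 0")

```text
time_s: 36.4
tcp_pos: [0.6186, -0.0221, 0.1127]
ee_rot: [[-0.131, -0.991, 0.02], [-0.981, 0.133, 0.138], [-0.14, -0.001, -0.99]]
wrist_force: [-3.9, 0.7, -2.0]
gripper_width: 0.297
gripper_force: 30.0
```

Request:
play_rows(commands="0 0 -0.1 0 0 0;0 0 0 0 0 0;0 0 0 0 0 0")

```text
time_s: 36.7
tcp_pos: [0.6187, -0.0222, 0.1119]
ee_rot: [[-0.13, -0.991, 0.021], [-0.982, 0.132, 0.138], [-0.14, -0.002, -0.99]]
wrist_force: [-7.7, 0.7, 8.6]
gripper_width: 0.292
gripper_force: 30.0
```

Request:
play_rows(commands="-0.07 0 0.05 0 0 0;0 0 0 0 0 0;0 0 0 0 0 0")

```text
time_s: 37.0
tcp_pos: [0.6181, -0.0221, 0.1118]
ee_rot: [[-0.131, -0.991, 0.023], [-0.981, 0.133, 0.138], [-0.14, -0.005, -0.99]]
wrist_force: [-1.1, -0.9, 1.7]
gripper_width: 0.296
gripper_force: 30.0
```

Run:
```python
from h import *
s=r.sense();print(s['moment'],s['wrist_force'])
T=tip();C,P,X,h=both();m=(X[:,0]>.5)&(X[:,0]<.75)&(X[:,1]>-.1)&(X[:,1]<.25)
for nm,lo,hi in [('blue',100,125),('orange',8,18),('green',50,80),('yellow',24,34)]:
    k=m&(h[:,0]>=lo)&(h[:,0]<=hi)&(h[:,1]>130)&(h[:,2]>70)&(X[:,2]>.09)
    if k.sum(): print(nm,k.sum(),np.percentile(X[k],[5,50,95],axis=0).round(3).tolist())
# fork wires and bare shaft tip region, scene camera
p,d,Xs=C[0];q=(d>0)&(Xs[...,1]>.17)&(Xs[...,1]<.215)&(Xs[...,0]>.6)&(Xs[...,0]<.7)&(Xs[...,2]>.1)&(Xs[...,2]<.16)
Q=Xs[q]
for a in np.arange(.17,.215,.005):
    g=Q[(Q[:,1]>=a)&(Q[:,1]<a+.005)]
    if len(g): print(a.round(3),len(g),g.min(0).round(3),g.max(0).round(3),g.mean(0).round(3))
```

```text
[ 0.28169433  0.19438126 -0.11893538] [-1.14586806 -0.91278355  1.65925146]
tcp [ 0.6181 -0.0221  0.1118] dir [0.131 0.981 0.14 ] tip model [0.6477 0.2006 0.1587]
blue 207 [[0.612, 0.024, 0.132], [0.639, 0.039, 0.142], [0.661, 0.053, 0.146]]
orange 314 [[0.586, -0.081, 0.131], [0.637, 0.065, 0.143], [0.683, 0.09, 0.426]]
green 200 [[0.607, 0.093, 0.098], [0.64, 0.108, 0.141], [0.662, 0.122, 0.145]]
yellow 279 [[0.621, -0.008, 0.134], [0.648, 0.141, 0.141], [0.672, 0.157, 0.211]]
0.17 7 [0.644 0.17  0.127] [0.651 0.175 0.132] [0.648 0.172 0.129]
0.175 5 [0.643 0.176 0.126] [0.648 0.179 0.131] [0.647 0.178 0.129]
0.18 12 [0.645 0.181 0.12 ] [0.677 0.185 0.148] [0.658 0.183 0.133]
0.185 40 [0.627 0.185 0.1  ] [0.678 0.19  0.148] [0.656 0.188 0.129]
0.19 56 [0.624 0.19  0.101] [0.662 0.195 0.149] [0.643 0.192 0.126]
0.195 15 [0.624 0.195 0.122] [0.657 0.199 0.147] [0.644 0.197 0.132]
0.2 12 [0.647 0.2   0.121] [0.656 0.205 0.129] [0.651 0.202 0.125]
```

Request:
play_rows(commands="-0.02 0 -0.1 0 0 0;0 0 0 0 0 0;0 0 0 0 0 0")

```text
time_s: 37.4
tcp_pos: [0.6163, -0.022, 0.1083]
ee_rot: [[-0.131, -0.991, 0.02], [-0.981, 0.133, 0.138], [-0.14, -0.002, -0.99]]
wrist_force: [-2.7, 1.4, 5.5]
gripper_width: 0.301
gripper_force: 30.0
```

Request:
play_rows(commands="0 0 0 0 0 0;0 0 0 0 0 0;0 0 0 0 0 0;0 0 0 0 0 0;0 0 0 0 0 0", grip=50)

```text
time_s: 37.9
tcp_pos: [0.6165, -0.0224, 0.1077]
ee_rot: [[-0.131, -0.991, 0.021], [-0.982, 0.132, 0.138], [-0.139, -0.002, -0.99]]
wrist_force: [-0.2, -0.0, -0.4]
gripper_width: 0.561
gripper_force: 0.0
```

Request:
play_rows(commands="0 0 0.3 0 0 0;0 0 0.5 0 0 0;0 0 0.8 0 0 0;0 0 1 0 0 0;0 -0.3 1 0 0 0;0 -1 1 0 0 0;0 -1 0.5 0 0 0;0 -1 0 0 0 0;0 -1 0 0 0 0;0 -1 0 0 0 0;0 0 0 0 0 0;0 0 0 0 0 0")

```text
time_s: 39.1
tcp_pos: [0.6163, -0.1819, 0.2613]
ee_rot: [[-0.132, -0.991, 0.021], [-0.981, 0.134, 0.138], [-0.14, -0.003, -0.99]]
wrist_force: [-0.1, -0.4, 0.6]
gripper_width: 0.57
gripper_force: 0.0
```

Run:
```python
from h import *
s=r.sense();print(s['wrist_force'],s['tcp_pos'])
C,P,X,h=both();m=(X[:,0]>.5)&(X[:,0]<.75)&(X[:,1]>-.1)&(X[:,1]<.25)
for nm,lo,hi in [('blue',100,125),('orange',8,18),('green',50,80),('yellow',24,34),('red',0,5)]:
    k=m&(h[:,0]>=lo)&(h[:,0]<=hi)&(h[:,1]>130)&(h[:,2]>70)&(X[:,2]>.08)&(X[:,2]<.17)
    if k.sum(): print(nm,k.sum(),np.percentile(X[k],[5,50,95],axis=0).round(3).tolist())
k=m&(X[:,1]<.0)&(X[:,2]>.09)&(X[:,2]<.17);print('handle',k.sum(),X[k].min(0),X[k].max(0))
p,d,Xs=C[0];q=(d>0)&(Xs[...,1]>.165)&(Xs[...,1]<.18)&(Xs[...,2]>.1)&(Xs[...,2]<.16)&(Xs[...,0]>.6)&(Xs[...,0]<.7);print('shaft',Xs[q].mean(0),Xs[q].max(0))
a=cv2.resize(p[150:270,270:410],None,fx=4.2,fy=4.2,interpolation=cv2.INTER_CUBIC);cv2.imwrite('pics/s11.png',a)
```

```text
[-0.10737905 -0.3993483   0.57353702] [ 0.61634582 -0.18187733  0.26127607]
blue 242 [[0.61, 0.024, 0.13], [0.637, 0.038, 0.14], [0.66, 0.052, 0.144]]
orange 110 [[0.615, 0.056, 0.085], [0.656, 0.072, 0.137], [0.666, 0.091, 0.142]]
green 197 [[0.607, 0.092, 0.097], [0.639, 0.108, 0.14], [0.66, 0.122, 0.144]]
yellow 266 [[0.625, 0.122, 0.133], [0.649, 0.142, 0.14], [0.673, 0.158, 0.144]]
red 93 [[0.609, -0.064, 0.118], [0.627, 0.004, 0.127], [0.636, 0.021, 0.142]]
handle 684 [ 0.59652111 -0.09158192  0.09054101] [ 7.47746662e-01 -1.97312275e-05  1.49711845e-01]
shaft [0.64755816 0.17172412 0.12786241] [0.65161593 0.17943491 0.13132846]
```

```bash
python3 -c "
from station import r
print(r.finish_job())"
```

```text
the job is handed in; nothing more can be done
None
```

The job is handed in. All four toggles are off, and the skewer hangs across both rack forks with the blue, orange, green and yellow pods between them. I viewed 16 pictures, two over the 14 allowed, and did the final check on the hung skewer from camera depth data only.

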